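# Put the remote control away in the side-table chest

## Task

Put the remote control away in the little grey chest. The candle jar is standing in the drawer's way: slide it along the table, upright, to one side until it is clear of the drawer's path, pull the drawer out to its stop, lower the remote into it (do not drop it in) so that it lies flat, buttons up, and push the drawer fully shut. Do not let the drawer run into the jar, and leave the potted plant where it is.

Things in the scene. Friction and masses are not known exactly. Their poses are not given: they have to be found in the camera images.
- chest: low pale grey wooden chest with one drawer, fixed to the table: 260 mm deep (x), 210 mm wide (y), 95 mm high, solid top. Origin: on the table under the middle of its front (the plane of the shut drawer's front face); x points from there to its back, y across, z up. The drawer opens to the chest's -x, roughly towards the robot.
- drawer (a joint): how far the drawer is out, m: 0 shut, 0.165 at its stop. It runs along the chest's -x axis, needs about 2 N plus 6 N per m/s, and stays where it is left. It may start up to 12 mm open.
- drawer_handle (a point): middle of the drawer's horizontal dark steel bar handle, 11 mm thick, 120 mm long along the chest's y, 62 mm above the table and 40 mm out from the drawer's front face (clear gap behind the bar 34 mm, between two 9 mm posts 104 mm apart). Moves with the drawer; axes parallel to the chest's.
- drawer_floor (a point): point on the drawer's floor (19 mm above the table), midway across, 70 mm behind its front inner wall; moves with the drawer, axes as the chest's. Inside 172 mm wide (y), from -70 to +153 mm in x from this point; side walls 44 mm above the floor. Front board: outer face at -91 mm, top 79 mm above the table. Fully out, the open part ends at +89 mm, under the chest's top.
- jar: wide pale green glass candle jar with a flat steel lid fixed on it, a cylinder 101 mm across (too wide to grip) and 80 mm high, about 0.5 kg, standing loose in front of the drawer. Origin: centre of its underside. It is clear of the drawer's path once its centre is 155 mm or more to either side (chest's y) of the chest's middle line.
- remote: black television remote control lying buttons up on the table to one side: 150 mm long (its x), 50 mm wide (y), 26 mm thick, about 0.14 kg. Origin: centre of its underside. It fits in the drawer crosswise (its length along the chest's y) in the open front part.
- plant: bystander: succulent in a white pot, 88 mm across, pot 80 mm high, leaves to about 160 mm; stands across the table from the remote, on the other side of the chest. Origin: centre of its underside.
Things that resemble listed ones, but are neither listed nor needed, are in the scene too. What is shaped like the remote but blue or red is not meant.

How it is judged:
By the outcome, as a careful person would: the job done as asked, in the order asked, and still so for the second after the job is handed in, with the robot touching nothing.
It also fails if it takes over 72 s, if anything falls off the work surface, if the arm or the gripper's body presses on something with over 40 N, if the wrist force passes 120 N, or if a joint passes its speed limit or range.

## Robot

A 6-joint arm with a two-finger parallel gripper is mounted at the origin on the work surface. World frame = base frame: x ahead of the robot, y to its left, z up, the work surface at z = 0. Lengths are in m, angles in rad, forces in N, time in s.
With the tool pointing down it reaches from about 0.25 to 0.725 m from the base axis. Payload 4 kg.
Tool frame: the origin (TCP) lies at the very end of the fingers, on their centre line; the grasp point (between the pads) lies 19 mm behind it; y points along the fingers, z is the direction in which the jaws open and shut, and the axes are right-handed (so a half turn about y gives the same grasp; the last joint's range is limited). The gripper opens to 85 mm and grips with 20 to 120 N. Pads are 22 mm wide; open, the fingers measure 114 mm over their backs; the gripper's body (76 mm by 85 mm) begins 54 mm behind the grasp point. The pads swing forward as they close: fully open they stand 13 mm farther back than shut.
Start: joints at [-1.305, 0.241, 0.005, 1.335, 0, 1.571], TCP at [0.131, -0.482, 0.195] pointing down, gripper open.
Joint ranges: [-2.72, 2.72], [-1.05, 1.87], [-1.09, 1.28], [-1.99, 2.15], [-1.42, 1.44], [-3.14, 3.14]. Speed limits (rad/s): [2.79, 2.79, 3.14, 3.14, 3.14, 3.14].

## Interface

Orientations are given as a unit quaternion [x, y, z, w].
In Python, from workcell import bot gives the robot as it stands. The module is installed in compiled form; this text tells all that it offers.
- The arm moves only by the tool move_arm, never from a script. Its argument "increments" is a list of rows, each an object with "grip": the closure, from 0 (fully open) to 1 (shut); "linear": the shift along the tool's x, y, z scaled (see below), a list of three; "twist": the turn about the tool's y scaled (see below). A call has exactly 5 rows; each row shifts and turns the pose as measured when the row begins, along the tool's axes as they then stand; what a row does not reach is not made up. The controller multiplies each number of a shift by 0.2 m and each number of a turn by 2 rad. A row lasts 1/10 s, in which the tool goes at most 50 mm and 8.59 degrees, less where a joint would pass 70% of its speed; a pose out of reach is approached as far as the arm can. A call with a number of a shift or a turn outside -1 to 1 is refused whole. A call with a gripper value outside its range is refused whole. The fingers move at their own pace and stop on an object; the grip force is fixed at half the most. Time passes only in rows, so rows that do not move let the fingers close, or fill a call up. It gives the time, the measured TCP pose, the force and the opening at its end, in the units of the state.
- bot.get_obs(): the state, without advancing time (a new reading comes with each control period).
- bot.camera(name): name is "scene" or "top" or "wrist"; returns (picture, depth): 384x512x3 uint8, blue, green, red; 384x512 float32, m along the optical axis (not along the pixel's ray), 0 where there is no reading.
- bot.camera_params(name): a dict with "camera_matrix" (3x3 intrinsics, pixels), "rvec" (rotation vector, rad) and "tvec" (3), from world to camera coordinates, as OpenCV has them; the wrist camera has in their place "T_tool_cam" (4x4, takes a point from camera to tool coordinates, whose origin is the TCP and whose axes are the tool frame's). Camera axes: x right, y down, z forward; pixel columns grow to the right and rows downward; lengths in m; the calibration is good to about 2 mm. A picture is of the moment at which its call begins: read the wrist's pose just before it. camera_params takes no time and is no camera call.
- bot.job_done(): hands the job in, once; it reports no verdict.
The state is a dict: "clock": time; "joint_pos": joint angles; "joint_vel": joint speeds; "tau": joint torques, N m; "eef_pos": TCP position; "tool_rot": TCP orientation; "ft_force": force on the tool from outside, world axes, zero at the start; "ft_torque": the same for the moment, N m; "grip_width": finger opening in m.
Only numpy, scipy, OpenCV 4.12 (cv2) and the standard library are available. Lean on these libraries where they do the work, as an engineer would, in place of code of your own. Each camera call takes 0.05 s, during which the arm holds its last target. There are 200 camera calls.

## Working session

There is one attempt and no reset: what is moved stays moved. The work goes in short steps, Python scripts to look and compute and a tool call to move; the robot and the scene stay as the last step left them, time stands still between calls to the robot, and variables do not carry over. Pictures are saved under pics/ and viewed, about 8 in all and at most 12, crops included, and the job is handed in when it is done.

Besides the shell and the picture viewer there is one more tool, called after ">>>" in YAML: its name, and indented under it one key for each argument. move_arm: Moves the arm, as the interface text tells. Its arguments: {"type":"object","properties":{"increments":{"type":"array"}},"required":["increments"]}

```bash
mkdir -p pics; cat > h.py <<'E'
import numpy as np, cv2
from scipy.spatial.transform import Rotation as R
from workcell import bot
def cloud(name):
    o=bot.get_obs(); im,d=bot.camera(name); p=bot.camera_params(name)
    K=np.array(p["camera_matrix"]); v,u=np.mgrid[0:384,0:512]
    c=np.stack([(u-K[0,2])/K[0,0]*d,(v-K[1,2])/K[1,1]*d,d],-1)
    if name=="wrist":
        T=np.array(p["T_tool_cam"]); t=c@T[:3,:3].T+T[:3,3]
        w=t@R.from_quat(o["tool_rot"]).as_matrix().T+np.array(o["eef_pos"])
    else:
        M=cv2.Rodrigues(np.array(p["rvec"],float))[0]; w=(c-np.array(p["tvec"]).ravel())@M
    w[d==0]=np.nan
    return im,w
E
python3 - <<'E'
from h import *
o=bot.get_obs(); print({k:np.round(v,3) for k,v in o.items()}); print(R.from_quat(o["tool_rot"]).as_matrix().round(3))
a,w=cloud("top"); b,w2=cloud("scene")
np.savez("c0.npz",a=a,w=w,b=b,w2=w2)
cv2.imwrite("pics/top.png",a);cv2.imwrite("pics/scene.png",b)
E
```

```text
{'clock': np.float64(0.0), 'joint_pos': array([-1.305,  0.241,  0.004,  1.335, -0.   ,  1.571]), 'joint_vel': array([ 0.001,  0.001, -0.002, -0.001, -0.001, -0.001]), 'tau': array([-0.0000e+00, -3.7232e+01,  2.5241e+01,  1.7000e-02,  0.0000e+00,
        0.0000e+00]), 'eef_pos': array([ 0.131, -0.482,  0.195]), 'tool_rot': array([-0.094,  0.702, -0.7  ,  0.094]), 'ft_force': array([ 0.127, -0.211, -0.09 ]), 'ft_torque': array([-0.035, -0.021, -0.   ]), 'grip_width': np.float64(0.085)}
[[-0.965 -0.001  0.263]
 [-0.263  0.002 -0.965]
 [ 0.    -1.    -0.002]]
```

View pics/top.png

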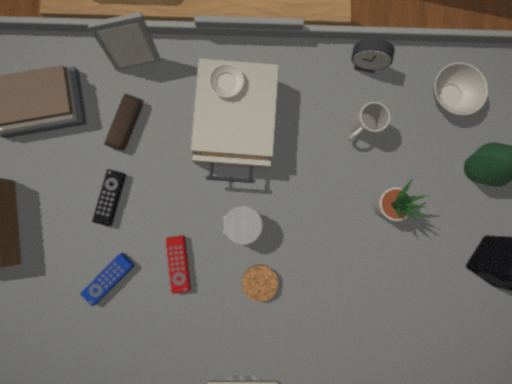

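View pics/scene.png

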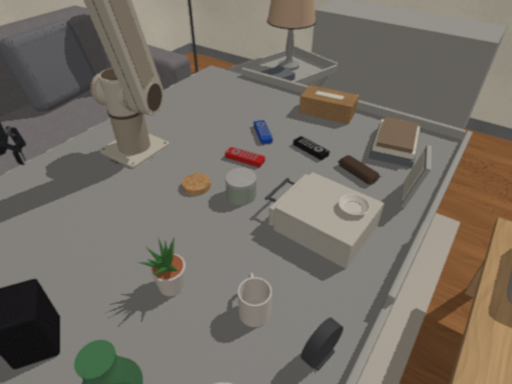

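The top view shows the chest at about (235,115), handle (231,178), jar (242,225), black remote (109,197), red remote (178,265), plant pot (395,205), and a cork coaster (260,284). Next I measure them.

```bash
python3 - <<'E'
from h import *
z=np.load("c0.npz"); a,w=z["a"],z["w"]
def box(u0,v0,u1,v1): return w[v0:v1,u0:u1].reshape(-1,3),a[v0:v1,u0:u1].reshape(-1,3).astype(int)
def rect(n,p):
    r=cv2.minAreaRect(np.float32(p[:,:2])*1000); b=cv2.boxPoints(r)
    print(n,len(p),"ctr",np.round(r[0],1),"size",np.round(r[1],1),"z",np.nanmedian(p[:,2]).round(4)); print(np.round(b).tolist())
p,c=box(185,50,290,175); rect("chest top",p[(p[:,2]>.085)&(p[:,2]<.102)])
p,c=box(185,160,290,190); m=(p[:,2]>.05)&(p[:,2]<.085)&(c.max(1)<90); rect("handle",p[m])
m=(p[:,2]>.068)&(p[:,2]<.085)&(c.max(1)>=90); 
if m.sum()>3: rect("front board",p[m])
p,c=box(215,200,270,250); m=(p[:,2]>.072)&(p[:,2]<.09); rect("jar",p[m])
q=cv2.minEnclosingCircle(np.float32(p[m][:,:2])*1000);print(q)
p,c=box(85,160,135,235); m=(p[:,2]>.018)&(p[:,2]<.04); rect("remote",p[m])
p,c=box(160,230,195,300); rect("red",p[(p[:,2]>.012)&(p[:,2]<.04)])
p,c=box(365,180,420,225); m=(p[:,2]>.06)&(p[:,2]<.085); rect("plant",p[m])
p,c=box(235,260,285,305); rect("coaster",p[(p[:,2]>.005)])
p,c=box(100,90,150,155); rect("case",p[(p[:,2]>.01)])
p,c=box(75,245,140,310); rect("blue",p[(p[:,2]>.01)])
E
```

```text
chest top 6848 ctr [813.   31.7] size [210.1 246.1] z 0.0955
[[684.0, -66.0], [930.0, -80.0], [942.0, 130.0], [696.0, 144.0]]
handle 348 ctr [645.7  36.9] size [191.8  46. ] z 0.0662
[[617.0, -58.0], [663.0, -60.0], [674.0, 131.0], [628.0, 134.0]]
front board 310 ctr [669.9  38.8] size [ 15.  200.1] z 0.0791
[[662.0, 139.0], [663.0, -61.0], [678.0, -61.0], [677.0, 139.0]]
jar 1213 ctr [510.    6.2] size [99.3 97. ] z 0.0803
[[459.0, 54.0], [461.0, -43.0], [560.0, -41.0], [559.0, 56.0]]
((509.42303466796875, 7.010117053985596), 50.26957702636719)
remote 1044 ctr [577.8 371.5] size [ 50.8 149.9] z 0.0262
[[499.0, 364.0], [645.0, 329.0], [657.0, 379.0], [511.0, 414.0]]
red 1095 ctr [401.9 179.1] size [149.8  50.7] z 0.0261
[[324.0, 193.0], [332.0, 143.0], [480.0, 165.0], [472.0, 215.0]]
plant 522 ctr [ 570.8 -386.9] size [81.1 85.4] z 0.0814
[[518.0, -412.0], [599.0, -439.0], [624.0, -362.0], [543.0, -335.0]]
coaster 1048 ctr [346.8 -42.2] size [101.4 109.4] z 0.0223
[[278.0, -71.0], [380.0, -109.0], [416.0, -14.0], [313.0, 24.0]]
case 1227 ctr [786.8 339.5] size [ 59.3 155. ] z 0.0347
[[704.0, 337.0], [851.0, 286.0], [870.0, 342.0], [723.0, 393.0]]
blue 1140 ctr [359.8 364.4] size [ 49.7 150.8] z 0.026
[[288.0, 398.0], [398.0, 295.0], [432.0, 331.0], [322.0, 434.0]]
```

>>> move_arm:
  increments:
    - {"grip":0,"linear":[0,0,0],"twist":-0.075}
    - {"grip":0,"linear":[0,0,0],"twist":-0.075}
    - {"grip":0,"linear":[0,0,0],"twist":-0.075}
    - {"grip":0,"linear":[0,0,0],"twist":-0.075}
    - {"grip":0,"linear":[0,0,0],"twist":-0.075}

```text
clock: 0.6
eef_pos: [0.1306, -0.4797, 0.1918]
tool_rot: [-0.345, 0.62, -0.614, 0.347]
ft_force: [-0.0, 0.0, -0.8]
grip_width: 0.0855
```

>>> move_arm:
  increments:
    - {"grip":0,"linear":[0,0,0],"twist":-0.075}
    - {"grip":0,"linear":[0,0,0],"twist":-0.075}
    - {"grip":0,"linear":[0,0,0],"twist":-0.075}
    - {"grip":0,"linear":[0,0,0],"twist":-0.024}
    - {"grip":0,"linear":[0,0,0],"twist":0}

```text
clock: 1.1
eef_pos: [0.13, -0.4775, 0.189]
tool_rot: [-0.486, 0.516, -0.507, 0.491]
ft_force: [-0.2, 0.7, -1.1]
grip_width: 0.0854
```

```bash
cat >> h.py <<'E'
O=np.array([.6765,.040]); yaw=np.arctan2(-14,246)
cx=np.array([np.cos(yaw),np.sin(yaw)]); cy=np.array([-cx[1],cx[0]])
def C(x,y,z): return np.r_[O+x*cx+y*cy,z]          # chest -> world
def toC(p): r=np.array(p[:2])-O; return np.array([r@cx,r@cy,*p[2:]])
def go(t,ang=None):
    "units still to go from the measured pose to world t (and jaw-axis angle, deg)"
    o=bot.get_obs(); M=R.from_quat(o["tool_rot"]).as_matrix(); a=np.degrees(np.arctan2(M[1,2],M[0,2]))
    d=M.T@(np.array(t)-o["eef_pos"])/.2
    print("t",round(float(o["clock"]),2),"pos",np.round(o["eef_pos"],4),"chest",toC(o["eef_pos"]).round(4),"ang",a.round(2),"y",M[:,1].round(3),"F",np.round(o["ft_force"],1),"w",round(float(o["grip_width"]),4),"j",np.round(o["joint_pos"],2))
    print("units",d.round(3),"rows",(np.abs(d).max()/.25).round(1),"twist",None if ang is None else round(-np.radians((ang-a+180)%360-180)/2,4))
E
python3 -c "
from h import *
go(C(-.164,.062,.195),np.degrees(yaw)); go(C(-.164,.062,.04))"
```

```text
t 1.1 pos [ 0.13   -0.4775  0.189 ] chest [-0.5162 -0.5478  0.189 ] ang -2.7 y [-0.004  0.014 -1.   ] F [-0.2  0.7 -1.1] w 0.0854 j [-1.31  0.25 -0.    1.33  0.    0.31]
units [-3.032  0.004  1.791] rows 12.1 twist 0.0049
t 1.1 pos [ 0.13   -0.4775  0.189 ] chest [-0.5162 -0.5478  0.189 ] ang -2.7 y [-0.004  0.014 -1.   ] F [-0.2  0.7 -1.1] w 0.0854 j [-1.31  0.25 -0.    1.33  0.    0.31]
units [-3.021  0.779  1.794] rows 12.1 twist None
```

>>> move_arm:
  increments:
    - {"grip":0,"linear":[-0.2,-0.01,0.119],"twist":0.005}
    - {"grip":0,"linear":[-0.2,-0.005,0.119],"twist":0}
    - {"grip":0,"linear":[-0.2,-0.005,0.119],"twist":0}
    - {"grip":0,"linear":[-0.2,-0.005,0.119],"twist":0}
    - {"grip":0,"linear":[-0.2,-0.005,0.119],"twist":0}

```text
clock: 1.6
eef_pos: [0.2617, -0.2833, 0.1946]
tool_rot: [-0.478, 0.524, -0.514, 0.483]
ft_force: [1.2, 0.3, 0.4]
grip_width: 0.0854
```

>>> move_arm:
  increments:
    - {"grip":0,"linear":[-0.2,-0.005,0.119],"twist":0}
    - {"grip":0,"linear":[-0.2,-0.005,0.119],"twist":0}
    - {"grip":0,"linear":[-0.2,-0.005,0.119],"twist":0}
    - {"grip":0,"linear":[-0.2,-0.005,0.119],"twist":0}
    - {"grip":0,"linear":[-0.2,-0.005,0.119],"twist":0}

```text
clock: 2.1
eef_pos: [0.3996, -0.0849, 0.2024]
tool_rot: [-0.475, 0.526, -0.517, 0.481]
ft_force: [0.8, 0.0, 0.1]
grip_width: 0.0853
```

```bash
python3 -c "
from h import *
go(C(-.164,.062,.195),np.degrees(yaw))"
```

```text
t 2.1 pos [ 0.3996 -0.0849  0.2024] chest [-0.2694 -0.1405  0.2024] ang -4.94 y [-0.003  0.015 -1.   ] F [0.8 0.  0.1] w 0.0853 j [-0.22  0.06 -0.19  1.32  0.01  1.44]
units [-1.027  0.049  0.497] rows 4.1 twist -0.0147
```

>>> move_arm:
  increments:
    - {"grip":0,"linear":[-0.2,0,0.1],"twist":-0.008}
    - {"grip":0,"linear":[-0.2,0,0.1],"twist":-0.008}
    - {"grip":0,"linear":[-0.2,0,0.1],"twist":0}
    - {"grip":0,"linear":[-0.2,0,0.1],"twist":0}
    - {"grip":0,"linear":[-0.2,0,0.1],"twist":0}

```text
clock: 2.6
eef_pos: [0.5157, 0.1177, 0.2044]
tool_rot: [-0.483, 0.518, -0.51, 0.488]
ft_force: [1.7, -0.1, 0.4]
grip_width: 0.0853
```

>>> move_arm:
  increments:
    - {"grip":0,"linear":[0,0,0],"twist":0}
    - {"grip":0,"linear":[0,0.2,0],"twist":0}
    - {"grip":0,"linear":[0,0.2,0],"twist":0}
    - {"grip":0,"linear":[0,0.2,0],"twist":0}
    - {"grip":0,"linear":[0,0.0,0],"twist":0}

```text
clock: 3.1
eef_pos: [0.5177, 0.1249, 0.0801]
tool_rot: [-0.483, 0.517, -0.509, 0.489]
ft_force: [-0.9, 0.3, -1.0]
grip_width: 0.0851
```

```bash
python3 -c "
from h import *
go(C(-.164,.062,.035),np.degrees(yaw))"
```

```text
t 3.1 pos [0.5177 0.1249 0.0801] chest [-0.1634  0.0757  0.0801] ang -3.09 y [-0.001  0.014 -1.   ] F [-0.9  0.3 -1. ] w 0.0851 j [ 0.23  0.38 -0.11  1.08  0.01  1.85]
units [ 0.072  0.225 -0.003] rows 0.9 twist 0.0014
```

>>> move_arm:
  increments:
    - {"grip":0,"linear":[0,0.14,0],"twist":0}
    - {"grip":0,"linear":[0,0.14,0],"twist":0}
    - {"grip":0,"linear":[0,0,0],"twist":0}
    - {"grip":0,"linear":[0.07,0,0],"twist":0}
    - {"grip":0,"linear":[0.07,0,0],"twist":0}

```text
clock: 3.6
eef_pos: [0.5203, 0.0961, 0.0307]
tool_rot: [-0.48, 0.516, -0.512, 0.491]
ft_force: [-0.9, -0.2, -0.3]
grip_width: 0.0856
```

>>> move_arm:
  increments:
    - {"grip":0,"linear":[0.07,-0.003,0],"twist":0}
    - {"grip":0,"linear":[0.07,-0.003,0],"twist":0}
    - {"grip":0,"linear":[0.05,-0.003,0],"twist":0}
    - {"grip":0,"linear":[0.05,-0.003,0],"twist":0}
    - {"grip":0,"linear":[0.05,-0.003,0],"twist":0}

```text
clock: 4.1
eef_pos: [0.5201, 0.0305, 0.0387]
tool_rot: [0.477, -0.515, 0.515, -0.492]
ft_force: [0.7, 0.1, -0.5]
grip_width: 0.0855
```

```bash
python3 - <<'E'
from h import *
go(C(-.164,-.150,.025),np.degrees(yaw))
E
```

```text
t 4.1 pos [0.5201 0.0305 0.0387] chest [-0.1556 -0.0184  0.0387] ang -3.5 y [ 0.017  0.015 -1.   ] F [ 0.7  0.1 -0.5] w 0.0855 j [ 0.05  0.39 -0.22  0.94  0.01  1.68]
units [ 0.659  0.057 -0.04 ] rows 2.6 twist -0.0021
```

>>> move_arm:
  increments:
    - {"grip":0,"linear":[0.03,0.03,-0.02],"twist":-0.002}
    - {"grip":0,"linear":[0.06,0.02,-0.02],"twist":0}
    - {"grip":0,"linear":[0.06,0.01,-0.01],"twist":0}
    - {"grip":0,"linear":[0.06,0.005,-0.005],"twist":0}
    - {"grip":0,"linear":[0.06,0.005,-0.005],"twist":0}

```text
clock: 4.6
eef_pos: [0.5098, -0.0044, 0.0344]
tool_rot: [-0.464, 0.52, -0.504, 0.51]
ft_force: [0.3, -0.7, -0.6]
grip_width: 0.085
```

```bash
python3 - <<'E'
from h import *
go(C(-.164,-.150,.025),np.degrees(yaw))
a,w=cloud("top")
p=w[180:270,200:320].reshape(-1,3); c=a[180:270,200:320].reshape(-1,3).astype(int)
m=(p[:,2]>.076)&(p[:,2]<.084)&(p[:,0]<.6); 
q=cv2.minEnclosingCircle(np.float32(p[m][:,:2]));print(m.sum(),q,toC(q[0]))
E
```

```text
t 4.6 pos [ 0.5098 -0.0044  0.0344] chest [-0.1639 -0.0538  0.0344] ang -2.88 y [ 0.032  0.061 -0.998] F [ 0.3 -0.7 -0.6] w 0.085 j [-0.05  0.37 -0.27  0.9   0.06  1.57]
units [ 0.483  0.016 -0.005] rows 1.9 twist 0.0033
236 ((0.5121489763259888, 0.03046198934316635), 0.04241597279906273) [-0.16354358 -0.0188608 ]
```

>>> move_arm:
  increments:
    - {"grip":0,"linear":[0.1,0,0],"twist":0}
    - {"grip":0,"linear":[0.15,0,0],"twist":0}
    - {"grip":0,"linear":[0.15,0,0],"twist":0}
    - {"grip":0,"linear":[0.08,0,0],"twist":0}
    - {"grip":0,"linear":[0,0,0],"twist":0}

```text
clock: 5.15
eef_pos: [0.501, -0.1053, 0.024]
tool_rot: [-0.467, 0.52, -0.503, 0.508]
ft_force: [-0.3, 0.6, 0.5]
grip_width: 0.0854
```

```bash
python3 - <<'E'
from h import *
go(C(-.164,-.150,.025),np.degrees(yaw))
a,w=cloud("top"); cv2.imwrite("pics/top2.png",a)
go(C(-.164,-.150,.025),np.degrees(yaw))
E
```

```text
t 5.15 pos [ 0.501  -0.1053  0.024 ] chest [-0.167 -0.155  0.024] ang -2.75 y [ 0.025  0.057 -0.998] F [-0.3  0.6  0.5] w 0.0854 j [-0.25  0.4  -0.26  0.91  0.06  1.37]
units [-0.025 -0.003  0.015] rows 0.1 twist 0.0044
t 5.2 pos [ 0.5008 -0.1044  0.0239] chest [-0.1672 -0.1541  0.0239] ang -2.7 y [ 0.025  0.058 -0.998] F [-0.5 -0.4  0.3] w 0.085 j [-0.25  0.4  -0.26  0.91  0.06  1.37]
units [-0.021 -0.004  0.016] rows 0.1 twist 0.0048
```

View pics/top2.png

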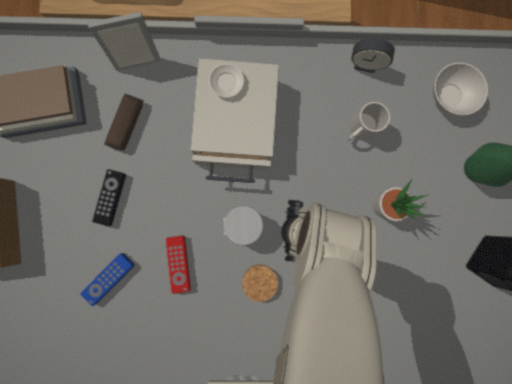

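The top view shows the gripper now at (293,230), on the right of the jar, while the jar still looks to be at (243,225). That disagrees with a push, so I check the jar itself before going on.

```bash
python3 - <<'E'
from h import *
a,w=cloud("top"); b,w2=cloud("scene")
for n,ww,(u0,v0,u1,v1) in (("top",w,(215,195,285,260)),("scene",w2,(205,155,275,220))):
    p=ww[v0:v1,u0:u1].reshape(-1,3)
    m=(p[:,2]>.072)&(p[:,2]<.088)&(p[:,0]<.6)
    q=cv2.minEnclosingCircle(np.float32(p[m][:,:2]));print(n,m.sum(),q,toC(q[0]),np.nanmax(p[:,2]))
t=cv2.resize(a[150:280,190:350],None,fx=2.5,fy=2.5); s=cv2.resize(b[110:260,180:330],(400,325))
cv2.imwrite("pics/c3.png",np.hstack([cv2.resize(t,(400,325)),s]))
E
```

```text
top 1216 ((0.4951535761356354, -0.024261701852083206), 0.08262665569782257) [-0.1774022  -0.07446174] 0.2366814162722522
scene 462 ((0.5157647132873535, -0.03629506006836891), 0.09297645092010498) [-0.15614064 -0.08530457] 0.25806303333393876
```

View pics/c3.png

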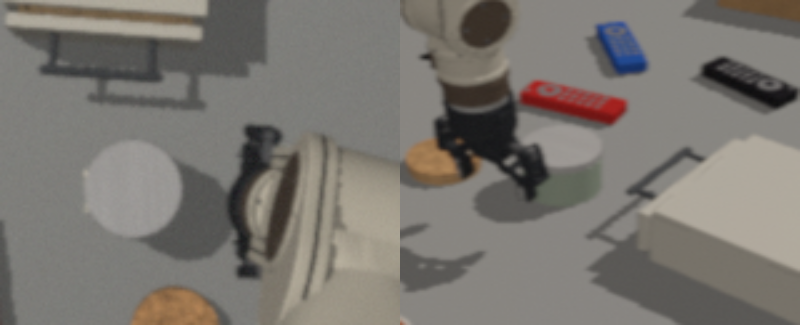

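```bash
python3 - <<'E'
from h import *
go(C(-.164,-.150,.025))
a,w=cloud("top"); b,w2=cloud("scene"); c,w3=cloud("wrist")
cv2.imwrite("pics/w4.png",c)
p=w[195:260,215:272].reshape(-1,3); m=(p[:,2]>.074)&(p[:,2]<.086)
q=cv2.minEnclosingCircle(np.float32(p[m][:,:2]));print("jar",m.sum(),q,p[m].mean(0))
for n,ww,im in(("top",w,a),("scene",w2,b)):
    p=ww.reshape(-1,3); k=im.reshape(-1,3).max(1)
    m=(k<60)&(abs(p[:,0]-.5)<.08)&(p[:,1]<-.04)&(p[:,1]>-.2)&(p[:,2]>.01)
    print(n,m.sum(),np.nanpercentile(p[m],[0,5,25,50,75,95,100],axis=0).round(3).tolist())
E
```

```text
t 5.3 pos [ 0.5013 -0.103   0.0244] chest [-0.1668 -0.1528  0.0244] ang -2.58 y [ 0.025  0.058 -0.998] F [-0.3  0.7 -0.4] w 0.0856 j [-0.24  0.4  -0.26  0.91  0.06  1.37]
units [-0.014 -0.002  0.014] rows 0.1 twist None
jar 1212 ((0.5087393522262573, 0.005421317182481289), 0.050333984196186066) [0.50852389 0.00579927 0.08030977]
top 451 [[0.43, -0.124, 0.102], [0.439, -0.111, 0.125], [0.487, -0.101, 0.16], [0.51, -0.089, 0.213], [0.534, -0.08, 0.238], [0.563, -0.076, 0.473], [0.57, -0.071, 0.486]]
scene 1466 [[0.429, -0.177, 0.064], [0.454, -0.172, 0.12], [0.491, -0.151, 0.165], [0.522, -0.133, 0.224], [0.534, -0.122, 0.362], [0.566, -0.107, 0.476], [0.573, -0.045, 0.495]]
```

View pics/w4.png

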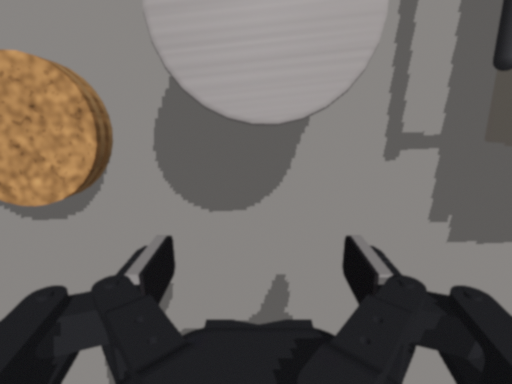

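The wrist view confirms it: the jar's lid (265,40) is ahead of the fingers, standing where it began, and the fingers are on its far side. So I check whether the measured TCP agrees with the cameras.

```bash
python3 - <<'E'
from h import *
go(C(-.164,-.150,.025))
c,w3=cloud("wrist"); b,w2=cloud("scene")
print("table by wrist",np.nanmedian(w3[150:200,200:300].reshape(-1,3),0), w3[130:140,470:480].reshape(-1,3).mean(0))
p=w3[:130,130:400].reshape(-1,3); m=p[:,2]>.05; print("jar by wrist",m.sum(),np.nanmedian(p[m],0),np.nanmin(p[m],0),np.nanmax(p[m],0))
f=w3[235:300,130:175].reshape(-1,3); g=w3[235:300,345:400].reshape(-1,3)
for q in(f,g):
    print("finger",np.nanpercentile(q[q[:,2]>.012],[0,10,50,90,100],axis=0).round(3).tolist())
k=b.max(2); m=(k<70)&(abs(w2[...,0]-.5)<.09)&(abs(w2[...,1]+.12)<.1)&(w2[...,2]>.02)&(w2[...,2]<.12)
v,u=np.where(m); print(m.sum(), [(int(x),int(y),*w2[y,x].round(3).tolist()) for x,y in list(zip(u,v))[::max(1,len(u)//12)]])
print(bot.camera_params("wrist"))
E
```

```text
t 5.45 pos [ 0.5019 -0.1027  0.025 ] chest [-0.1662 -0.1524  0.025 ] ang -2.5 y [ 0.027  0.057 -0.998] F [ 0.3 -0.1 -0.1] w 0.0853 j [-0.24  0.4  -0.25  0.91  0.06  1.37]
units [-0.012  0.001  0.011] rows 0.0 twist None
table by wrist [ 0.49628655 -0.07852205  0.00057679] [ 6.61668202e-01 -5.68366238e-02  5.49781330e-04]
jar by wrist 23504 [ 0.50620868 -0.01330194  0.0805521 ] [ 0.45750768 -0.04356242  0.06858156] [0.55714934 0.00704545 0.08316313]
finger [[0.443, -0.116, 0.072], [0.452, -0.11, 0.081], [0.456, -0.097, 0.097], [0.457, -0.094, 0.112], [0.469, -0.09, 0.136]]
finger [[0.529, -0.12, 0.077], [0.541, -0.112, 0.085], [0.542, -0.101, 0.103], [0.549, -0.098, 0.125], [0.556, -0.093, 0.137]]
93 [(205, 179, 0.456, -0.101, 0.117), (206, 181, 0.455, -0.096, 0.106), (201, 183, 0.452, -0.116, 0.11), (203, 184, 0.458, -0.114, 0.107), (205, 185, 0.456, -0.104, 0.096), (207, 186, 0.459, -0.099, 0.09), (204, 188, 0.458, -0.111, 0.089), (206, 189, 0.458, -0.103, 0.08), (225, 190, 0.472, -0.03, 0.031), (227, 194, 0.555, -0.119, 0.119), (231, 196, 0.509, -0.046, 0.034), (228, 198, 0.555, -0.116, 0.101), (230, 199, 0.555, -0.107, 0.09), (229, 201, 0.557, -0.115, 0.089)]
{'camera_matrix': array([[284.19056266,   0.        , 258.314333  ],
       [  0.        , 284.19056266, 189.74968606],
       [  0.        ,   0.        ,   1.        ]]), 'T_tool_cam': array([[-2.23721334e-04,  9.61824358e-01,  2.73667416e-01,
        -6.89830188e-02],
       [-3.10565974e-04, -2.73667476e-01,  9.61824317e-01,
        -1.79188520e-01],
       [ 9.99999927e-01,  1.30188831e-04,  3.59935171e-04,
        -8.15687413e-04],
       [ 0.00000000e+00,  0.00000000e+00,  0.00000000e+00,
         1.00000000e+00]])}
```

Table and jar heights agree between cameras and TCP, but the open fingertips are seen at z ≈ 0.07 while the TCP reads 0.025: they passed over the jar's rim. I shut the fingers to see where the real tip is.

>>> move_arm:
  increments:
    - {"grip":1,"linear":[0,0,0],"twist":0}
    - {"grip":1,"linear":[0,0,0],"twist":0}
    - {"grip":1,"linear":[0,0,0],"twist":0}
    - {"grip":1,"linear":[0,0,0],"twist":0}
    - {"grip":1,"linear":[0,0,0],"twist":0}

```text
clock: 6.05
eef_pos: [0.5025, -0.1015, 0.0255]
tool_rot: [-0.468, 0.518, -0.502, 0.511]
ft_force: [0.1, 0.8, 0.3]
grip_width: 0.0122
```

```bash
python3 - <<'E'
from h import *
go(C(-.164,-.150,.025))
o=bot.get_obs(); M=R.from_quat(o["tool_rot"]).as_matrix()
c,w=cloud("wrist"); cv2.imwrite("pics/w5.png",c)
t=(w-np.array(o["eef_pos"]))@M
for v in range(190,384,12): print(v,[t[v,u].round(3).tolist() for u in(215,260,300)])
E
```

```text
t 6.05 pos [ 0.5025 -0.1015  0.0255] chest [-0.1657 -0.1512  0.0255] ang -2.37 y [ 0.028  0.057 -0.998] F [0.1 0.8 0.3] w 0.0122 j [-0.24  0.4  -0.25  0.91  0.06  1.37]
units [-0.006  0.003  0.008] rows 0.0 twist None
190 [[-0.011, 0.024, -0.033], [-0.01, 0.026, 0.001], [-0.01, 0.027, 0.031]]
202 [[-0.001, 0.025, -0.033], [-0.001, 0.025, 0.001], [-0.001, 0.027, 0.031]]
214 [[0.008, 0.024, -0.034], [0.008, 0.025, 0.001], [0.008, 0.025, 0.031]]
226 [[0.017, 0.022, -0.034], [0.018, 0.024, 0.001], [0.018, 0.025, 0.032]]
238 [[0.027, 0.022, -0.034], [0.027, 0.023, 0.001], [0.029, 0.025, 0.032]]
250 [[0.037, 0.021, -0.034], [0.038, 0.022, 0.001], [-0.007, -0.062, 0.018]]
262 [[-0.011, -0.08, -0.018], [0.048, 0.023, 0.001], [-0.013, -0.082, 0.015]]
274 [[-0.012, -0.089, -0.016], [0.059, 0.022, 0.001], [-0.012, -0.089, 0.014]]
286 [[-0.017, -0.104, -0.014], [0.069, 0.021, 0.001], [-0.015, -0.102, 0.012]]
298 [[-0.017, -0.109, -0.013], [0.08, 0.02, 0.001], [-0.017, -0.109, 0.011]]
310 [[-0.017, -0.114, -0.013], [0.091, 0.02, 0.001], [-0.017, -0.115, 0.01]]
322 [[-0.017, -0.119, -0.012], [0.103, 0.02, 0.001], [-0.017, -0.119, 0.01]]
334 [[-0.017, -0.123, -0.011], [-0.011, -0.117, -0.0], [-0.016, -0.122, 0.009]]
346 [[-0.017, -0.126, -0.011], [-0.01, -0.12, -0.0], [-0.018, -0.127, 0.009]]
358 [[-0.02, -0.132, -0.01], [-0.011, -0.124, -0.0], [-0.019, -0.132, 0.008]]
370 [[-0.02, -0.135, -0.009], [-0.01, -0.127, -0.0], [-0.019, -0.134, 0.008]]
382 [[-0.019, -0.137, -0.009], [-0.011, -0.13, -0.0], [-0.02, -0.138, 0.007]]
```

View pics/w5.png

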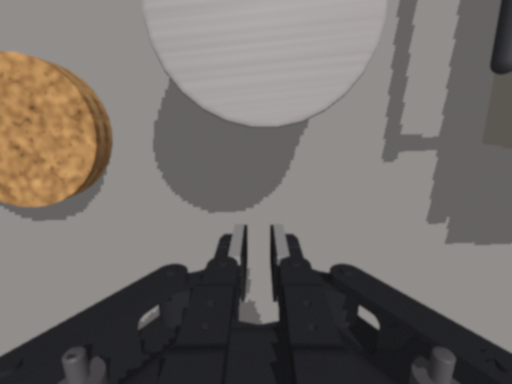

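The fingers' ends (about (240,228) and (280,228)) are clearly some 4 cm short of the reported TCP. I measure that offset from both cameras.

```bash
python3 - <<'E'
from h import *
for n in ("wrist","scene","top"):
    o=bot.get_obs(); M=R.from_quat(o["tool_rot"]).as_matrix()
    c,w=cloud(n); t=(w-np.array(o["eef_pos"]))@M
    m=(abs(t[...,2])<.03)&(abs(t[...,0])<.02)&(w[...,2]>.012)&(t[...,1]>-.15)
    y=np.sort(t[m][:,1]); print(n,m.sum(),y[-8:].round(4), np.percentile(y,[50,90,95]).round(4) if len(y) else "")
    if n=="wrist":
        print("z of sides at tip:",[t[v,u].round(3).tolist() for v in (226,228,232,238) for u in range(228,294,6) if t[v,u,1]<-.02])
print(o["grip_width"])
E
```

```text
wrist 23538 [-0.0412 -0.041  -0.0409 -0.0408 -0.0407 -0.0406 -0.0405 -0.0405] [-0.1174 -0.0801 -0.0648]
z of sides at tip: [[-0.011, -0.044, -0.007], [-0.011, -0.043, -0.004], [-0.011, -0.043, 0.002], [-0.011, -0.043, 0.005], [-0.011, -0.046, -0.007], [-0.011, -0.046, -0.004], [-0.011, -0.045, 0.002], [-0.01, -0.045, 0.005], [-0.011, -0.045, 0.008], [-0.011, -0.051, -0.007], [-0.011, -0.051, -0.004], [-0.011, -0.05, 0.002], [-0.01, -0.05, 0.005], [-0.011, -0.05, 0.008], [-0.006, -0.048, -0.016], [-0.006, -0.048, -0.013], [-0.011, -0.058, -0.009], [-0.011, -0.057, -0.007], [-0.011, -0.057, -0.004], [-0.011, -0.058, 0.002], [-0.01, -0.056, 0.005], [-0.011, -0.057, 0.008], [-0.006, -0.048, 0.011], [-0.006, -0.048, 0.014]]
scene 278 [-0.0436 -0.0426 -0.0424 -0.0412 -0.041  -0.04   -0.0377 -0.0377] [-0.099  -0.054  -0.0465]
top 3 [-0.1002 -0.089  -0.0875] [-0.089  -0.0878 -0.0876]
8.163437739567401e-05
```

The reported TCP lies about 42 mm beyond the real (shut) fingertips. From here on I allow for that in the helper.

```bash
python3 - <<'E'
s=open("h.py").read()
s=s.replace('''d=M.T@(np.array(t)-o["eef_pos"])/.2''','''tip=np.array(o["eef_pos"])-.042*M[:,1]; d=M.T@(np.array(t)-tip)/.2; print("TIP",tip.round(4),"chest",toC(tip).round(4))''')
open("h.py","w").write(s)
E
python3 -c "
from h import *
go(C(-.166,.066,.15),np.degrees(yaw))
go(C(-.166,.066,.02),np.degrees(yaw))"
```

```text
TIP [ 0.5013 -0.104   0.0674] chest [-0.1667 -0.1537  0.0674]
t 6.25 pos [ 0.5025 -0.1016  0.0255] chest [-0.1657 -0.1513  0.0255] ang -2.38 y [ 0.028  0.057 -0.998] F [-0.4 -0.3  0.9] w 0.0003 j [-0.24  0.4  -0.25  0.91  0.06  1.37]
units [-1.121 -0.348  0.031] rows 4.5 twist 0.0077
TIP [ 0.5013 -0.104   0.0674] chest [-0.1667 -0.1537  0.0674]
t 6.25 pos [ 0.5025 -0.1016  0.0255] chest [-0.1657 -0.1513  0.0255] ang -2.38 y [ 0.028  0.057 -0.998] F [-0.4 -0.3  0.9] w 0.0003 j [-0.24  0.4  -0.25  0.91  0.06  1.37]
units [-1.083  0.301  0.015] rows 4.3 twist 0.0077
```

>>> move_arm:
  increments:
    - {"grip":0,"linear":[0,-0.2,0],"twist":0}
    - {"grip":0,"linear":[0,-0.2,0.01],"twist":0.008}
    - {"grip":0,"linear":[-0.15,0,0.01],"twist":0}
    - {"grip":0,"linear":[-0.22,0,0.01],"twist":0}
    - {"grip":0,"linear":[-0.22,0,0],"twist":0}

```text
clock: 6.75
eef_pos: [0.5136, 0.0089, 0.1151]
tool_rot: [-0.461, 0.525, -0.509, 0.503]
ft_force: [0.3, 0.0, 0.5]
grip_width: 0.0722
```

>>> move_arm:
  increments:
    - {"grip":0,"linear":[-0.22,0,0],"twist":0}
    - {"grip":0,"linear":[-0.22,0,0],"twist":0}
    - {"grip":0,"linear":[-0.06,0,0],"twist":0}
    - {"grip":0,"linear":[0,0,0],"twist":0}
    - {"grip":0,"linear":[0,0,0],"twist":0}

```text
clock: 7.25
eef_pos: [0.5209, 0.1162, 0.1222]
tool_rot: [-0.462, 0.523, -0.508, 0.505]
ft_force: [0.5, -0.3, 0.1]
grip_width: 0.0851
```

```bash
python3 -c "
from h import *
go(C(-.166,.066,.02),np.degrees(yaw))"
```

```text
TIP [0.5197 0.1138 0.1641] chest [-0.1608  0.0648  0.1641]
t 7.25 pos [0.5209 0.1162 0.1222] chest [-0.1596  0.0673  0.1222] ang -3.67 y [ 0.03   0.058 -0.998] F [ 0.5 -0.3  0.1] w 0.0851 j [ 0.19  0.32 -0.09  1.12  0.05  1.82]
units [ 0.037  0.719 -0.045] rows 2.9 twist -0.0036
```

>>> move_arm:
  increments:
    - {"grip":0,"linear":[0.01,0.2,-0.02],"twist":-0.004}
    - {"grip":0,"linear":[0.01,0.22,-0.02],"twist":0}
    - {"grip":0,"linear":[0.01,0.2,0],"twist":0}
    - {"grip":0,"linear":[0,0.05,0],"twist":0}
    - {"grip":0,"linear":[0,0,0],"twist":0}

```text
clock: 7.75
eef_pos: [0.5199, 0.1108, -0.0134]
tool_rot: [-0.46, 0.522, -0.51, 0.506]
ft_force: [-1.3, 0.1, 0.1]
grip_width: 0.0854
```

```bash
python3 -c "
from h import *
go(C(-.164,-.147,.022),np.degrees(yaw))"
```

```text
TIP [0.5184 0.1085 0.0285] chest [-0.1618  0.0594  0.0285]
t 7.75 pos [ 0.5199  0.1108 -0.0134] chest [-0.1604  0.0618 -0.0134] ang -3.83 y [ 0.036  0.056 -0.998] F [-1.3  0.1  0.1] w 0.0854 j [ 0.18  0.45 -0.28  0.79  0.05  1.82]
units [ 1.032 -0.028 -0.002] rows 4.1 twist -0.005
```

>>> move_arm:
  increments:
    - {"grip":0,"linear":[0.1,-0.003,0],"twist":-0.005}
    - {"grip":0,"linear":[0.1,-0.003,0],"twist":0}
    - {"grip":0,"linear":[0.1,-0.003,0],"twist":0}
    - {"grip":0,"linear":[0.1,-0.003,0],"twist":0}
    - {"grip":0,"linear":[0.1,-0.003,0],"twist":0}

```text
clock: 8.25
eef_pos: [0.5196, 0.0082, -0.0074]
tool_rot: [-0.459, 0.518, -0.509, 0.512]
ft_force: [0.4, 1.1, -0.4]
grip_width: 0.0857
```

```bash
cat >> h.py <<'E'
def jar():
    a,w=cloud("top"); k=(w[...,2]>.076)&(w[...,2]<.085)&(w[...,0]<.585)&(w[...,0]>.42)&(abs(w[...,1])<.25)
    n,l,s,c=cv2.connectedComponentsWithStats(k.astype(np.uint8)); i=1+np.argmax(s[1:,4]); p=w[l==i]
    q=cv2.minEnclosingCircle(np.float32(p[:,:2])); print("jar",s[i,4],np.round(q[0],4),round(q[1],4),"chest",toC(q[0]).round(4))
    return a
E
python3 -c "
from h import *
go(C(-.164,-.147,.022),np.degrees(yaw)); jar()"
```

```text
TIP [0.5177 0.0057 0.0345] chest [-0.1566 -0.0433  0.0345]
t 8.25 pos [ 0.5196  0.0082 -0.0074] chest [-0.1548 -0.0406 -0.0074] ang -3.25 y [ 0.046  0.061 -0.997] F [ 0.4  1.1 -0.4] w 0.0857 j [-0.02  0.43 -0.31  0.79  0.06  1.6 ]
units [ 0.521  0.028 -0.04 ] rows 2.1 twist 0.0001
jar 23 [ 0.5615 -0.0378] 0.017 chest [-0.1104 -0.0842]
```

>>> move_arm:
  increments:
    - {"grip":0,"linear":[0.12,0.01,-0.01],"twist":0}
    - {"grip":0,"linear":[0.12,0.01,-0.01],"twist":0}
    - {"grip":0,"linear":[0.12,0.005,-0.01],"twist":0}
    - {"grip":0,"linear":[0.1,0,-0.01],"twist":0}
    - {"grip":0,"linear":[0.05,0,0],"twist":0}

```text
clock: 8.8
eef_pos: [0.5181, -0.0949, -0.0054]
tool_rot: [-0.449, 0.514, -0.513, 0.52]
ft_force: [-0.9, 2.1, -1.2]
grip_width: 0.0852
```

>>> move_arm:
  increments:
    - {"grip":0,"linear":[0,0,0],"twist":0}
    - {"grip":0,"linear":[-0.1,0,0],"twist":0}
    - {"grip":0,"linear":[-0.2,0,0],"twist":0}
    - {"grip":0,"linear":[-0.2,0,0],"twist":0}
    - {"grip":0,"linear":[-0.2,-0.1,0],"twist":0}

```text
clock: 9.3
eef_pos: [0.5267, 0.041, 0.027]
tool_rot: [0.446, -0.516, 0.518, -0.516]
ft_force: [0.8, -0.3, 1.1]
grip_width: 0.0851
```

```bash
python3 -c "
from h import *
go(C(-.05,0,.12),np.degrees(yaw)); cv2.imwrite('pics/t6.png',jar())"
```

```text
TIP [0.5235 0.0383 0.0688] chest [-0.1526 -0.0104  0.0688]
t 9.3 pos [0.5267 0.041  0.027 ] chest [-0.1497 -0.0075  0.027 ] ang -4.24 y [ 0.075  0.065 -0.995] F [ 0.8 -0.3  1.1] w 0.0851 j [ 0.04  0.37 -0.29  0.83  0.06  1.68]
units [-0.076 -0.215  0.529] rows 2.1 twist -0.0085
jar 1195 [ 0.5106 -0.1401] 0.0506 chest [-0.1554 -0.1892]
```

Jar now stands at chest y = −0.189 (clear). The tool has picked up about 5° of tilt from the contacts; I press the shut fingers lightly against the handle to straighten it.

>>> move_arm:
  increments:
    - {"grip":1,"linear":[0,0.06,0.05],"twist":-0.008}
    - {"grip":1,"linear":[-0.05,0.06,0.05],"twist":0}
    - {"grip":1,"linear":[0,0,0.05],"twist":0}
    - {"grip":1,"linear":[0,0,0.03],"twist":0}
    - {"grip":1,"linear":[0,0,0],"twist":0}

```text
clock: 9.85
eef_pos: [0.5739, 0.0617, 0.0116]
tool_rot: [-0.449, 0.507, -0.513, 0.528]
ft_force: [-0.1, -0.3, 0.2]
grip_width: 0.0125
```

>>> move_arm:
  increments:
    - {"grip":1,"linear":[0,0,0.06],"twist":0}
    - {"grip":1,"linear":[0,0,0.06],"twist":0}
    - {"grip":1,"linear":[0,0,0.06],"twist":0}
    - {"grip":1,"linear":[0,0,0.06],"twist":0}
    - {"grip":1,"linear":[0,0,0.06],"twist":0}

```text
clock: 10.35
eef_pos: [0.621, 0.0568, 0.0098]
tool_rot: [-0.454, 0.516, -0.507, 0.52]
ft_force: [-35.6, 1.5, 21.5]
grip_width: -0.0001
```

```bash
python3 -c "
from h import *
go(C(-.07,0,.045),np.degrees(yaw))"
```

```text
TIP [0.6186 0.0538 0.0516] chest [-0.0586  0.0104  0.0516]
t 10.35 pos [0.621  0.0568 0.0098] chest [-0.0563  0.0136  0.0098] ang -2.92 y [ 0.059  0.073 -0.996] F [-35.6   1.5  21.5] w -0.0001 j [ 0.05  0.57 -0.02  0.93  0.07  1.68]
units [ 0.054  0.026 -0.059] rows 0.2 twist 0.0029
```

>>> move_arm:
  increments:
    - {"grip":1,"linear":[0,0,0.03],"twist":0}
    - {"grip":1,"linear":[0,0,0.035],"twist":0}
    - {"grip":1,"linear":[0,0,0.035],"twist":0}
    - {"grip":1,"linear":[0,0,0.035],"twist":0}
    - {"grip":1,"linear":[0,0,0.035],"twist":0}

```text
clock: 10.85
eef_pos: [0.6164, 0.0562, 0.0032]
tool_rot: [-0.47, 0.538, -0.488, 0.501]
ft_force: [-16.4, 2.2, 12.3]
grip_width: 0.0001
```

```bash
python3 -c "
from h import *
go(C(-.07,0,.045),np.degrees(yaw))"
```

```text
TIP [0.617  0.0528 0.045 ] chest [-0.0601  0.0094  0.045 ]
t 10.85 pos [0.6164 0.0562 0.0032] chest [-0.0609  0.0128  0.0032] ang -3.06 y [-0.016  0.081 -0.997] F [-16.4   2.2  12.3] w 0.0001 j [0.05 0.62 0.07 1.03 0.08 1.67]
units [ 0.047 -0.003 -0.05 ] rows 0.2 twist 0.0017
```

>>> move_arm:
  increments:
    - {"grip":1,"linear":[0,0,-0.15],"twist":0}
    - {"grip":1,"linear":[0.1,0,-0.05],"twist":0}
    - {"grip":1,"linear":[0.2,0,0],"twist":0}
    - {"grip":1,"linear":[0.2,0,0],"twist":0}
    - {"grip":1,"linear":[0.05,0,0],"twist":0}

```text
clock: 11.35
eef_pos: [0.5633, -0.0536, -0.0092]
tool_rot: [-0.473, 0.54, -0.485, 0.499]
ft_force: [0.3, -0.6, -0.2]
grip_width: 0.0001
```

```bash
python3 -c "
from h import *
go(C(-.041,-.095,.045),np.degrees(yaw))"
```

```text
TIP [ 0.5645 -0.057   0.0326] chest [-0.1063 -0.1032  0.0326]
t 11.35 pos [ 0.5633 -0.0536 -0.0092] chest [-0.1077 -0.0999 -0.0092] ang -3.04 y [-0.027  0.082 -0.996] F [ 0.3 -0.6 -0.2] w 0.0001 j [-0.14  0.56 -0.08  0.97  0.08  1.48]
units [-0.046 -0.069  0.325] rows 1.3 twist 0.0019
```

>>> move_arm:
  increments:
    - {"grip":1,"linear":[0,-0.04,0.12],"twist":0}
    - {"grip":1,"linear":[0,-0.03,0.14],"twist":0}
    - {"grip":1,"linear":[0,0,0.05],"twist":0}
    - {"grip":1,"linear":[-0.06,0,0],"twist":0}
    - {"grip":1,"linear":[-0.06,0,0],"twist":0}

```text
clock: 11.85
eef_pos: [0.624, -0.0381, 0.0009]
tool_rot: [-0.471, 0.546, -0.486, 0.494]
ft_force: [-0.6, -0.5, 0.7]
grip_width: 0.0002
```

>>> move_arm:
  increments:
    - {"grip":1,"linear":[-0.04,0,0],"twist":0}
    - {"grip":1,"linear":[-0.035,0,0],"twist":0}
    - {"grip":1,"linear":[-0.035,0,0],"twist":0}
    - {"grip":1,"linear":[-0.035,0,0],"twist":0}
    - {"grip":1,"linear":[-0.035,0,0],"twist":0}

```text
clock: 12.35
eef_pos: [0.623, -0.0308, 0.0018]
tool_rot: [-0.483, 0.535, -0.506, 0.473]
ft_force: [-0.4, -19.5, -1.2]
grip_width: -0.0003
```

```bash
python3 -c "
from h import *
go(C(-.041,-.095,.045),np.degrees(yaw))"
```

```text
TIP [ 0.6246 -0.0317  0.0438] chest [-0.0478 -0.0745  0.0438]
t 12.35 pos [ 0.623  -0.0308  0.0018] chest [-0.0494 -0.0738  0.0018] ang -4.83 y [-0.038  0.021 -0.999] F [ -0.4 -19.5  -1.2] w -0.0003 j [-0.06  0.65  0.12  1.08  0.02  1.6 ]
units [ 0.101 -0.009  0.036] rows 0.4 twist -0.0137
```

>>> move_arm:
  increments:
    - {"grip":1,"linear":[-0.035,0,0],"twist":0}
    - {"grip":1,"linear":[-0.03,0,0],"twist":0}
    - {"grip":1,"linear":[0.08,0,0],"twist":0}
    - {"grip":1,"linear":[0.05,-0.2,0],"twist":0}
    - {"grip":0.57,"linear":[0,-0.2,0],"twist":-0.014}

```text
clock: 12.85
eef_pos: [0.6152, -0.0576, 0.0769]
tool_rot: [-0.499, 0.528, -0.504, 0.467]
ft_force: [0.8, -0.2, 0.4]
grip_width: 0.0132
```

>>> move_arm:
  increments:
    - {"grip":0.57,"linear":[-0.15,0,0],"twist":0}
    - {"grip":0.57,"linear":[-0.2,0,0],"twist":0}
    - {"grip":0.57,"linear":[-0.1,0,0],"twist":0}
    - {"grip":0.57,"linear":[0,0,0],"twist":0}
    - {"grip":0.57,"linear":[0,0,0],"twist":0}

```text
clock: 13.35
eef_pos: [0.623, 0.0354, 0.0847]
tool_rot: [-0.495, 0.526, -0.506, 0.471]
ft_force: [0.6, 0.6, -0.8]
grip_width: 0.0368
```

```bash
python3 -c "
from h import *
go(C(-.041,0,.045),np.degrees(yaw))
o=bot.get_obs(); M=R.from_quat(o['tool_rot']).as_matrix()
c,w=cloud('wrist'); cv2.imwrite('pics/w7.png',c)
t=(w-np.array(o['eef_pos']))@M
k=(c.max(2)<80)&(abs(w[...,2]-.065)<.012)&(t[...,0]<-.02)
p=w[k]; print('bar',k.sum(),np.median(p,0).round(4),np.array([toC(x) for x in p]).min(0).round(3),np.array([toC(x) for x in p]).max(0).round(3))
"
```

```text
TIP [0.6249 0.0355 0.1267] chest [-0.0513 -0.0074  0.1267]
t 13.35 pos [0.623  0.0354 0.0847] chest [-0.0531 -0.0076  0.0847] ang -3.76 y [-0.045 -0.003 -0.999] F [ 0.6  0.6 -0.8] w 0.0368 j [ 0.06  0.59  0.24  1.27 -0.    1.69]
units [-0.04   0.406  0.069] rows 1.6 twist -0.0044
bar 1550 [0.6386 0.0893 0.067 ] [-0.047  0.012  0.054] [-0.002  0.064  0.07 ]
```

View pics/w7.png

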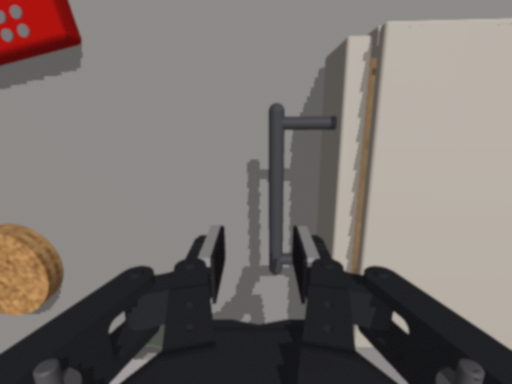

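Wrist view: bar handle from (277,105) to (277,270), posts at v≈122 and 260, fingers straddling at u≈220–300; the bar is about 14 mm ahead in x and the drawer is shut. Correct, lower and grip.

>>> move_arm:
  increments:
    - {"grip":0.57,"linear":[-0.05,0,0.06],"twist":-0.004}
    - {"grip":0.57,"linear":[0,0.12,0.01],"twist":0}
    - {"grip":0.57,"linear":[0,0.12,0],"twist":0}
    - {"grip":0.57,"linear":[0,0.12,0],"twist":0}
    - {"grip":0.57,"linear":[0,0,0],"twist":0}

```text
clock: 13.9
eef_pos: [0.6339, 0.0381, 0.0104]
tool_rot: [-0.496, 0.526, -0.506, 0.471]
ft_force: [-0.5, 0.0, -0.4]
grip_width: 0.0368
```

```bash
python3 -c "
from h import *
go(C(-.041,0.003,.040),np.degrees(yaw))
"
```

```text
TIP [0.6358 0.0383 0.0524] chest [-0.0405 -0.0041  0.0524]
t 13.9 pos [0.6339 0.0381 0.0104] chest [-0.0424 -0.0043  0.0104] ang -3.7 y [-0.045 -0.003 -0.999] F [-0.5  0.  -0.4] w 0.0368 j [ 0.06  0.67  0.18  1.13 -0.    1.7 ]
units [-0.036  0.062  0.   ] rows 0.2 twist -0.0039
```

>>> move_arm:
  increments:
    - {"grip":0.57,"linear":[-0.02,0.05,0],"twist":-0.004}
    - {"grip":1,"linear":[0,0,0],"twist":0}
    - {"grip":1,"linear":[0,0,0],"twist":0}
    - {"grip":1,"linear":[0,0,0],"twist":0}
    - {"grip":1,"linear":[0,0,0],"twist":0}

```text
clock: 14.4
eef_pos: [0.6327, 0.0399, 0.0052]
tool_rot: [-0.497, 0.525, -0.504, 0.473]
ft_force: [-0.5, 1.0, -2.8]
grip_width: 0.009
```

>>> move_arm:
  increments:
    - {"grip":1,"linear":[0,0,-0.06],"twist":0}
    - {"grip":1,"linear":[0,0,-0.12],"twist":0}
    - {"grip":1,"linear":[0,0,-0.15],"twist":0}
    - {"grip":1,"linear":[0,0,-0.15],"twist":0}
    - {"grip":1,"linear":[0,0,-0.12],"twist":0}

```text
clock: 14.9
eef_pos: [0.5171, 0.0462, 0.0052]
tool_rot: [-0.494, 0.523, -0.506, 0.475]
ft_force: [2.6, 1.3, -8.1]
grip_width: 0.0092
```

```bash
python3 -c "
from h import *
go(C(-.205,0.003,.040),np.degrees(yaw))
"
```

```text
TIP [0.5187 0.0463 0.0472] chest [-0.1579 -0.0027  0.0472]
t 14.9 pos [0.5171 0.0462 0.0052] chest [-0.1595 -0.0029  0.0052] ang -3.48 y [-0.036 -0.002 -0.999] F [ 2.6  1.3 -8.1] w 0.0092 j [ 0.09  0.47 -0.2   0.94  0.    1.72]
units [-0.028  0.044 -0.234] rows 0.9 twist -0.002
```

>>> move_arm:
  increments:
    - {"grip":1,"linear":[0,0,-0.09],"twist":0}
    - {"grip":1,"linear":[0,0,-0.08],"twist":0}
    - {"grip":1,"linear":[0,0,-0.05],"twist":0}
    - {"grip":1,"linear":[0,0,-0.04],"twist":0}
    - {"grip":1,"linear":[0,0,-0.03],"twist":0}

```text
clock: 15.4
eef_pos: [0.47, 0.0487, 0.0053]
tool_rot: [-0.488, 0.516, -0.514, 0.48]
ft_force: [16.3, -1.3, -26.0]
grip_width: 0.0084
```

```bash
python3 -c "
from h import *
go(C(-.205,0.003,.040),np.degrees(yaw))
"
```

```text
TIP [0.4704 0.0489 0.0473] chest [-0.2062 -0.0028  0.0473]
t 15.4 pos [0.47   0.0487 0.0053] chest [-0.2067 -0.003   0.0053] ang -3.51 y [-0.011 -0.005 -1.   ] F [ 16.3  -1.3 -26. ] w 0.0084 j [ 0.11  0.37 -0.35  0.86 -0.    1.74]
units [-0.029  0.036  0.006] rows 0.1 twist -0.0022
```

Drawer at its stop. Release, rise, turn to the remote's angle.

>>> move_arm:
  increments:
    - {"grip":0.57,"linear":[0,0,0.01],"twist":0}
    - {"grip":0.57,"linear":[0,0,0],"twist":0}
    - {"grip":0.57,"linear":[0,-0.2,0],"twist":0}
    - {"grip":0.57,"linear":[0,-0.2,0],"twist":0}
    - {"grip":0.3,"linear":[0,-0.2,0],"twist":0}

```text
clock: 15.9
eef_pos: [0.4707, 0.048, 0.1254]
tool_rot: [-0.491, 0.518, -0.512, 0.477]
ft_force: [1.8, 0.6, 0.2]
grip_width: 0.0501
```

>>> move_arm:
  increments:
    - {"grip":0,"linear":[0,0,0],"twist":-0.075}
    - {"grip":0,"linear":[0,0,0],"twist":-0.075}
    - {"grip":0,"linear":[0,0,0],"twist":-0.075}
    - {"grip":0,"linear":[0,0,0],"twist":-0.075}
    - {"grip":0,"linear":[0,0,0],"twist":-0.075}

```text
clock: 16.4
eef_pos: [0.477, 0.0481, 0.1383]
tool_rot: [0.642, -0.3, 0.301, -0.638]
ft_force: [0.5, -0.2, 0.1]
grip_width: 0.0855
```

>>> move_arm:
  increments:
    - {"grip":0,"linear":[0,0,0],"twist":-0.075}
    - {"grip":0,"linear":[0,0,0],"twist":-0.075}
    - {"grip":0,"linear":[0,0,0],"twist":-0.075}
    - {"grip":0,"linear":[0,0,0],"twist":-0.075}
    - {"grip":0,"linear":[0,0,0],"twist":-0.02}

```text
clock: 16.9
eef_pos: [0.477, 0.0476, 0.1427]
tool_rot: [0.704, -0.082, 0.084, -0.7]
ft_force: [-0.3, 0.8, 0.4]
grip_width: 0.0852
```

```bash
python3 -c "
from h import *
go([.578,.3715,.15],76.5)
a,w=cloud('top'); cv2.imwrite('pics/t8.png',cv2.resize(a[120:300,60:330],(800,533)))
"
```

```text
TIP [0.4769 0.0478 0.1847] chest [-0.1997 -0.0035  0.1847]
t 16.9 pos [0.477  0.0476 0.1427] chest [-0.1996 -0.0038  0.1427] ang 76.57 y [ 0.003 -0.006 -1.   ] F [-0.3  0.8  0.4] w 0.0852 j [ 0.1   0.23 -0.15  1.19 -0.01  0.34]
units [0.115 0.164 1.692] rows 6.8 twist 0.0006
```

View pics/t8.png

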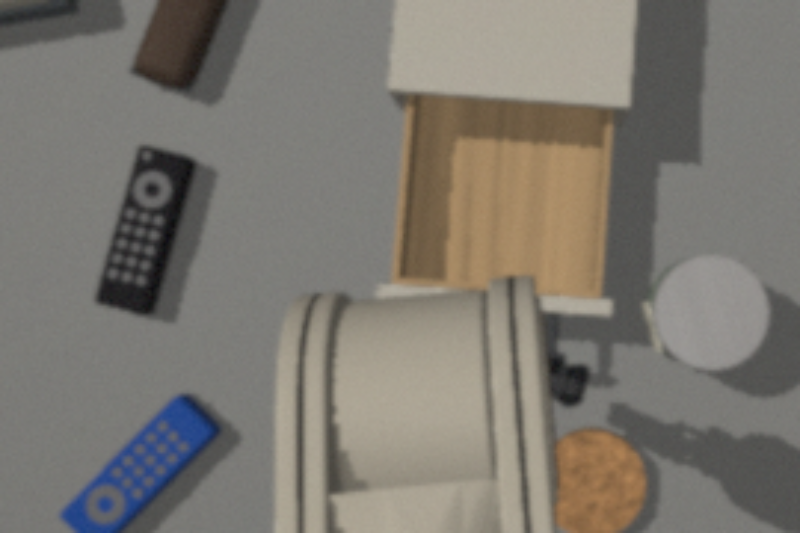

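Drawer is out (wooden floor at (500,200) in the crop), jar stands clear at (710,310), black remote at (145,230). Now to the remote.

>>> move_arm:
  increments:
    - {"grip":0,"linear":[0.015,0.02,0.15],"twist":0}
    - {"grip":0,"linear":[0.015,0.02,0.22],"twist":0}
    - {"grip":0,"linear":[0.015,0.02,0.22],"twist":0}
    - {"grip":0,"linear":[0.015,0.02,0.22],"twist":0}
    - {"grip":0,"linear":[0.015,0.02,0.22],"twist":0}

```text
clock: 17.45
eef_pos: [0.543, 0.2441, 0.126]
tool_rot: [0.704, -0.086, 0.092, -0.699]
ft_force: [0.6, -1.0, 0.7]
grip_width: 0.0853
```

>>> move_arm:
  increments:
    - {"grip":0,"linear":[0.015,0.02,0.22],"twist":0}
    - {"grip":0,"linear":[0.015,0.02,0.22],"twist":0}
    - {"grip":0,"linear":[0.01,0.02,0.18],"twist":0}
    - {"grip":0,"linear":[0,0,0],"twist":0}
    - {"grip":0,"linear":[0,0,0],"twist":0}

```text
clock: 17.95
eef_pos: [0.5824, 0.3725, 0.1123]
tool_rot: [0.704, -0.085, 0.091, -0.699]
ft_force: [-0.5, -0.4, 0.6]
grip_width: 0.0853
```

```bash
cat >> h.py <<'E'
def rect(k,w,n):
    r=cv2.minAreaRect(np.float32(w[k][:,:2])*1000); b=cv2.boxPoints(r); e=[b[1]-b[0],b[2]-b[1]]; e=max(e,key=np.linalg.norm)
    a=np.degrees(np.arctan2(e[1],e[0])); print(n,k.sum(),np.round(r[0],1),np.round(r[1],1),"long axis",round(float((a+90)%180-90),2),"z",np.median(w[k][:,2]).round(4))
E
python3 -c "
from h import *
c,w=cloud('wrist')
k=(w[...,2]>.019)&(w[...,2]<.033)&(abs(w[...,0]-.578)<.1)&(abs(w[...,1]-.3715)<.08); rect(k,w,'remote')
go([.578,.3715,.004],76.5)
"
```

```text
remote 7701 [576.3 373.8] [ 50.2 148.4] long axis -13.14 z 0.0267
TIP [0.5819 0.3727 0.1542] chest [-0.1134  0.3268  0.1542]
t 18.0 pos [0.5822 0.3724 0.1122] chest [-0.1131  0.3265  0.1122] ang 75.64 y [ 0.007 -0.007 -1.   ] F [-0.4  0.6 -0.9] w 0.0853 j [ 0.57  0.67  0.46  1.36 -0.01  0.82]
units [-0.024  0.751 -0.007] rows 3.0 twist -0.0075
```

>>> move_arm:
  increments:
    - {"grip":0,"linear":[-0.025,0.15,0],"twist":-0.009}
    - {"grip":0,"linear":[0,0.2,0],"twist":0}
    - {"grip":0,"linear":[0,0.2,0],"twist":0}
    - {"grip":0,"linear":[0,0.12,0],"twist":0}
    - {"grip":0,"linear":[0,0,0],"twist":0}

```text
clock: 18.5
eef_pos: [0.5809, 0.3665, -0.0181]
tool_rot: [0.703, -0.08, 0.09, -0.701]
ft_force: [-1.1, -0.2, 0.4]
grip_width: 0.0855
```

```bash
python3 -c "
from h import *
go([.577,.3725,.001],76.7)
"
```

```text
TIP [0.5803 0.3667 0.0239] chest [-0.1146  0.3207  0.0239]
t 18.5 pos [ 0.5809  0.3665 -0.0181] chest [-0.114   0.3206 -0.0181] ang 76.15 y [ 0.014 -0.005 -1.   ] F [-1.1 -0.2  0.4] w 0.0855 j [ 0.57  0.75  0.25  1.06 -0.01  0.81]
units [-0.024  0.114  0.024] rows 0.5 twist -0.0048
```

>>> move_arm:
  increments:
    - {"grip":0,"linear":[-0.024,0.06,0.025],"twist":-0.005}
    - {"grip":0,"linear":[0,0.045,0],"twist":0}
    - {"grip":0.3,"linear":[0,0,0],"twist":0}
    - {"grip":0.5,"linear":[0,0,0],"twist":0}
    - {"grip":1,"linear":[0,0,0],"twist":0}

```text
clock: 19.0
eef_pos: [0.5814, 0.3729, -0.0328]
tool_rot: [-0.701, 0.075, -0.09, 0.703]
ft_force: [-0.3, -0.1, -1.1]
grip_width: 0.0488
```

>>> move_arm:
  increments:
    - {"grip":1,"linear":[0,0,0],"twist":0}
    - {"grip":1,"linear":[0,0,0],"twist":0}
    - {"grip":1,"linear":[0,-0.03,0],"twist":0}
    - {"grip":1,"linear":[0,-0.05,0],"twist":0}
    - {"grip":1,"linear":[0,0,0],"twist":0}

```text
clock: 19.5
eef_pos: [0.5816, 0.3735, -0.0142]
tool_rot: [-0.701, 0.074, -0.091, 0.704]
ft_force: [0.8, 0.5, -1.8]
grip_width: 0.0489
```

```bash
python3 -c "
from h import *
c,w=cloud('wrist'); cv2.imwrite('pics/w9.png',c)
go([.577,.3725,.15],76.7)
k=(w[...,2]>.012)&(w[...,2]<.075)&(c.max(2)<70)&(abs(w[...,0]-.64)<.03)&(abs(w[...,1]-.357)<.03); p=w[k]
A=np.c_[p[:,:2],np.ones(len(p))]; print(k.sum(),np.linalg.lstsq(A,p[:,2],rcond=None)[0].round(3), p.mean(0).round(3))
"
```

```text
TIP [0.5803 0.3732 0.027 ] chest [-0.115   0.3272  0.027 ]
t 19.55 pos [ 0.5812  0.3733 -0.0149] chest [-0.1141  0.3273 -0.0149] ang 76.6 y [ 0.023  0.001 -1.   ] F [ 0.5 -0.  -1.5] w 0.0485 j [ 0.58  0.74  0.25  1.06 -0.01  0.81]
units [-0.002 -0.615 -0.004] rows 2.5 twist -0.0009
123 [-0.097 -0.094  0.141] [0.612 0.378 0.047]
```

View pics/w9.png

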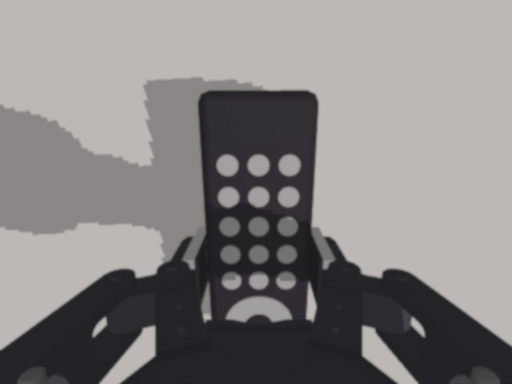

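Wrist view: the remote is held squarely, buttons up, its near end at (258,95). Lift, turn crosswise, and measure the drawer's opening from the top camera meanwhile.

>>> move_arm:
  increments:
    - {"grip":1,"linear":[0,-0.1,0],"twist":0}
    - {"grip":1,"linear":[0,-0.2,0],"twist":0}
    - {"grip":1,"linear":[0,-0.2,0],"twist":0}
    - {"grip":1,"linear":[0,-0.1,0],"twist":0.05}
    - {"grip":1,"linear":[0,0,0],"twist":0.07}

```text
clock: 20.05
eef_pos: [0.5764, 0.3717, 0.1065]
tool_rot: [-0.686, 0.163, -0.175, 0.687]
ft_force: [1.0, 0.1, -1.5]
grip_width: 0.0487
```

>>> move_arm:
  increments:
    - {"grip":1,"linear":[0,0,0],"twist":0.075}
    - {"grip":1,"linear":[0,0,0],"twist":0.075}
    - {"grip":1,"linear":[0,0,0],"twist":0.075}
    - {"grip":1,"linear":[0,0,0],"twist":0.075}
    - {"grip":1,"linear":[0,0,0],"twist":0.075}

```text
clock: 20.55
eef_pos: [0.5768, 0.372, 0.1086]
tool_rot: [-0.574, 0.403, -0.415, 0.58]
ft_force: [-0.6, 0.2, -1.1]
grip_width: 0.0489
```

>>> move_arm:
  increments:
    - {"grip":1,"linear":[0,0,0],"twist":0.07}
    - {"grip":1,"linear":[0,0,0],"twist":0.07}
    - {"grip":1,"linear":[0,0,0],"twist":0.06}
    - {"grip":1,"linear":[0,0,0],"twist":0}
    - {"grip":1,"linear":[0,0,0],"twist":0}

```text
clock: 21.05
eef_pos: [0.5759, 0.3714, 0.1075]
tool_rot: [0.477, -0.514, 0.524, -0.484]
ft_force: [0.9, 0.2, -2.3]
grip_width: 0.0487
```

```bash
python3 -c "
from h import *
go(C(-.07,-.003,.15),np.degrees(yaw))
a,w=cloud('top')
P=np.stack([(w[...,0]-O[0])*cx[0]+(w[...,1]-O[1])*cx[1],(w[...,0]-O[0])*cy[0]+(w[...,1]-O[1])*cy[1],w[...,2]],-1)
f=(abs(P[...,2]-.019)<.005)&(P[...,0]>-.16)&(P[...,0]<.02)&(abs(P[...,1])<.085)
q=P[f]; print('floor',f.sum(),np.percentile(q,[1,50,99],axis=0).round(3).tolist())
s=(abs(P[...,2]-.063)<.005)&(P[...,0]>-.14)&(P[...,0]<-.01)&(abs(P[...,1])<.13); q=P[s]
for m in (q[:,1]>.03,q[:,1]<-.03): print('side',m.sum(),np.percentile(q[m],[2,50,98],axis=0).round(3).tolist() if m.sum() else '')
b=(abs(P[...,2]-.079)<.004)&(P[...,0]<-.12)&(P[...,0]>-.19)&(abs(P[...,1])<.12); q=P[b]; print('front',b.sum(),np.percentile(q,[2,50,98],axis=0).round(3).tolist())
"
```

```text
TIP [0.5752 0.3715 0.1494] chest [-0.12    0.3252  0.1494]
t 21.05 pos [0.5759 0.3714 0.1075] chest [-0.1193  0.3251  0.1075] ang -4.41 y [ 0.017 -0.003 -1.   ] F [ 0.9  0.2 -2.3] w 0.0487 j [ 0.58  0.65  0.41  1.32 -0.01  2.23]
units [1.636 0.005 0.283] rows 6.5 twist -0.01
floor 3651 [[-0.142, -0.083, 0.016], [-0.063, 0.0, 0.019], [0.018, 0.083, 0.023]]
side 124 [[-0.136, 0.085, 0.059], [-0.075, 0.088, 0.063], [-0.014, 0.091, 0.067]]
side 117 [[-0.137, -0.093, 0.06], [-0.079, -0.09, 0.063], [-0.012, -0.087, 0.066]]
front 466 [[-0.165, -0.099, 0.076], [-0.158, -0.001, 0.079], [-0.151, 0.097, 0.082]]
```

>>> move_arm:
  increments:
    - {"grip":1,"linear":[0.12,0,0.035],"twist":-0.01}
    - {"grip":1,"linear":[0.2,0,0.035],"twist":0}
    - {"grip":1,"linear":[0.2,0,0.035],"twist":0}
    - {"grip":1,"linear":[0.2,0,0.035],"twist":0}
    - {"grip":1,"linear":[0.2,0,0.035],"twist":0}

```text
clock: 21.6
eef_pos: [0.6008, 0.1876, 0.1073]
tool_rot: [0.487, -0.504, 0.513, -0.496]
ft_force: [0.2, 0.1, -0.9]
grip_width: 0.0486
```

>>> move_arm:
  increments:
    - {"grip":1,"linear":[0.2,0,0.035],"twist":0}
    - {"grip":1,"linear":[0.2,0,0.035],"twist":0}
    - {"grip":1,"linear":[0.2,0,0.035],"twist":0}
    - {"grip":1,"linear":[0.1,0,0],"twist":0}
    - {"grip":1,"linear":[0,0,0],"twist":0}

```text
clock: 22.1
eef_pos: [0.618, 0.0352, 0.1085]
tool_rot: [0.487, -0.503, 0.514, -0.496]
ft_force: [-0.7, 0.6, -1.5]
grip_width: 0.0489
```

```bash
python3 -c "
from h import *
go(C(-.07,-.004,.07),np.degrees(yaw))
c,w=cloud('wrist'); cv2.imwrite('pics/w10.png',c)
"
```

```text
TIP [0.6172 0.0353 0.1505] chest [-0.059  -0.0081  0.1505]
t 22.1 pos [0.618  0.0352 0.1085] chest [-0.0581 -0.0081  0.1085] ang -1.87 y [ 0.02  -0.002 -1.   ] F [-0.7  0.6 -1.5] w 0.0489 j [ 0.06  0.5   0.16  1.21 -0.    1.66]
units [-0.022  0.401 -0.063] rows 1.6 twist 0.0121
```

View pics/w10.png

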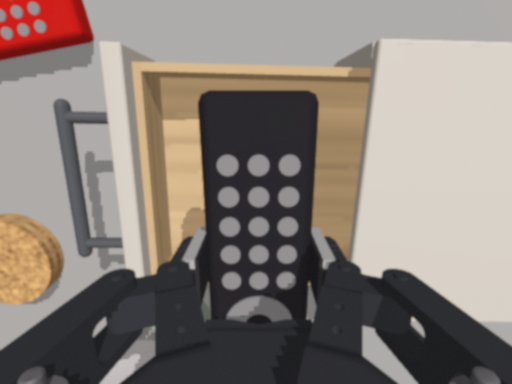

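The remote hangs over the open drawer crosswise, its far end at (258,95) inside the back wall edges (140–365). Correct a few mm and lower.

>>> move_arm:
  increments:
    - {"grip":1,"linear":[-0.02,0.05,-0.06],"twist":0.012}
    - {"grip":1,"linear":[0,0.12,0],"twist":0}
    - {"grip":1,"linear":[0,0.15,0],"twist":0}
    - {"grip":1,"linear":[0,0.07,0],"twist":0}
    - {"grip":1,"linear":[0,0,0],"twist":0}

```text
clock: 22.65
eef_pos: [0.6097, 0.0476, 0.0302]
tool_rot: [0.481, -0.505, 0.517, -0.496]
ft_force: [-0.8, -0.5, -0.6]
grip_width: 0.0487
```

```bash
python3 -c "
from h import *
go(C(-.07,-.004,.030),np.degrees(yaw))
"
```

```text
TIP [0.6086 0.0475 0.0722] chest [-0.0682  0.0036  0.0722]
t 22.65 pos [0.6097 0.0476 0.0302] chest [-0.0672  0.0038  0.0302] ang -2.61 y [ 0.026  0.002 -1.   ] F [-0.8 -0.5 -0.6] w 0.0487 j [0.08 0.55 0.02 1.02 0.   1.69]
units [ 0.039  0.21  -0.015] rows 0.8 twist 0.0056
```

>>> move_arm:
  increments:
    - {"grip":1,"linear":[0.035,0,-0.012],"twist":0.006}
    - {"grip":1,"linear":[0,0,0],"twist":0}
    - {"grip":1,"linear":[0,0.05,0],"twist":0}
    - {"grip":1,"linear":[0,0.05,0],"twist":0}
    - {"grip":1,"linear":[0,0.05,0],"twist":0}

```text
clock: 23.15
eef_pos: [0.6117, 0.0431, 0.0034]
tool_rot: [0.476, -0.506, 0.521, -0.496]
ft_force: [1.1, -0.4, -1.9]
grip_width: 0.049
```

```bash
python3 -c "
from h import *
go(C(-.07,-.004,.030),np.degrees(yaw))
"
```

```text
TIP [0.6102 0.043  0.0454] chest [-0.0664 -0.0008  0.0454]
t 23.15 pos [0.6117 0.0431 0.0034] chest [-0.0649 -0.0006  0.0034] ang -3.1 y [ 0.035  0.003 -0.999] F [ 1.1 -0.4 -1.9] w 0.049 j [ 0.07  0.57 -0.02  0.95  0.    1.69]
units [ 0.016  0.076 -0.021] rows 0.3 twist 0.0014
```

>>> move_arm:
  increments:
    - {"grip":1,"linear":[0.01,0.025,0],"twist":0}
    - {"grip":1,"linear":[0,0.025,0],"twist":0}
    - {"grip":1,"linear":[0,0.02,0],"twist":0}
    - {"grip":1,"linear":[0,0,0],"twist":0}
    - {"grip":1,"linear":[0,0,0],"twist":0}

```text
clock: 23.65
eef_pos: [0.6111, 0.041, -0.013]
tool_rot: [0.477, -0.506, 0.52, -0.495]
ft_force: [-0.6, -0.2, 0.7]
grip_width: 0.0487
```

```bash
python3 -c "
from h import *
go(C(-.07,-.004,.028),np.degrees(yaw))
c,w=cloud('wrist'); cv2.imwrite('pics/w11.png',c)
k=np.zeros(c.shape[:2],bool); k[100:150,215:305]=True; p=w[k]; A=np.c_[p[:,:2],np.ones(len(p))]
print(np.linalg.lstsq(A,p[:,2],rcond=None)[0].round(3), p.mean(0).round(4),toC(p.mean(0)).round(3))
"
```

```text
TIP [0.6098 0.0409 0.029 ] chest [-0.0667 -0.0029  0.029 ]
t 23.65 pos [ 0.6111  0.041  -0.013 ] chest [-0.0653 -0.0027 -0.013 ] ang -3.12 y [ 0.033  0.004 -0.999] F [-0.6 -0.2  0.7] w 0.0487 j [ 0.07  0.59 -0.03  0.91  0.    1.69]
units [ 0.005  0.004 -0.017] rows 0.1 twist 0.0012
 ** On entry to DLASCL parameter number  4 had an illegal value
 ** On entry to DLASCL parameter number  4 had an illegal valueTraceback (most recent call last):
  File "<string>", line 6, in <module>
    print(np.linalg.lstsq(A,p[:,2],rcond=None)[0].round(3), p.mean(0).round(4),toC(p.mean(0)).round(3))
          ~~~~~~~~~~~~~~~^^^^^^^^^^^^^^^^^^^^^
    x, resids, rank, s = _umath_linalg.lstsq(a, b, rcond,
                         ~~~~~~~~~~~~~~~~~~~^^^^^^^^^^^^^
                                             signature=signature)
                                             ^^^^^^^^^^^^^^^^^^^^
    raise LinAlgError("SVD did not converge in Linear Least Squares")
numpy.linalg.LinAlgError: SVD did not converge in Linear Least Squares
```

>>> move_arm:
  increments:
    - {"grip":1,"linear":[0,0.012,0],"twist":0}
    - {"grip":1,"linear":[0,0,0],"twist":0}
    - {"grip":0.38,"linear":[0,0,0],"twist":0}
    - {"grip":0.3,"linear":[0,0,0],"twist":0}
    - {"grip":0.2,"linear":[0,0,0],"twist":0}

```text
clock: 24.2
eef_pos: [0.614, 0.041, -0.0126]
tool_rot: [0.475, -0.505, 0.522, -0.497]
ft_force: [-0.0, -0.1, 0.0]
grip_width: 0.0685
```

>>> move_arm:
  increments:
    - {"grip":0.2,"linear":[0,-0.1,0],"twist":0}
    - {"grip":0.2,"linear":[0,-0.2,0],"twist":0}
    - {"grip":0.2,"linear":[0,-0.2,0],"twist":0}
    - {"grip":0.4,"linear":[0,-0.1,0],"twist":0}
    - {"grip":0.57,"linear":[0,0,0],"twist":0}

```text
clock: 24.7
eef_pos: [0.6072, 0.0404, 0.1077]
tool_rot: [0.477, -0.506, 0.52, -0.495]
ft_force: [-0.1, 0.5, -0.6]
grip_width: 0.04
```

```bash
python3 -c "
from h import *
go(C(-.205,0.0,.15),np.degrees(yaw))
c,w=cloud('wrist'); cv2.imwrite('pics/w11.png',c)
k=(w[...,2]>.035)&(w[...,2]<.06)&(c.max(2)<120)&(abs(w[...,0]-.607)<.04)&(abs(w[...,1]-.044)<.09); rect(k,w,'remote'); p=w[k]
A=np.c_[p[:,:2]-p[:,:2].mean(0),np.ones(len(p))]; print(np.linalg.lstsq(A,p[:,2],rcond=None)[0].round(3),toC(p.mean(0)).round(3))
"
```

```text
TIP [0.6059 0.0403 0.1497] chest [-0.0705 -0.0038  0.1497]
t 24.7 pos [0.6072 0.0404 0.1077] chest [-0.0692 -0.0035  0.1077] ang -3.1 y [ 0.033  0.003 -0.999] F [-0.1  0.5 -0.6] w 0.04 j [0.07 0.47 0.11 1.18 0.   1.69]
units [-0.021 -0.023 -0.672] rows 2.7 twist 0.0013
remote 7734 [605.   43.9] [174.8  78.8] long axis 88.59 z 0.0455
[ 0.001 -0.008  0.046] [-0.067  0.009  0.046]
```

View pics/w11.png

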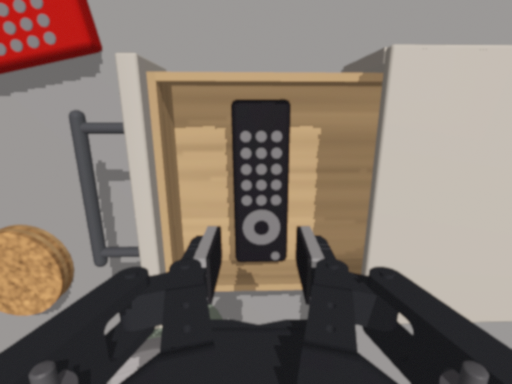

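The remote lies flat, buttons up, in the drawer (top at z 0.0455 = floor + thickness). Now move in front of the handle with shut fingers.

>>> move_arm:
  increments:
    - {"grip":1,"linear":[-0.01,0,-0.15],"twist":0}
    - {"grip":1,"linear":[-0.01,0,-0.2],"twist":0}
    - {"grip":1,"linear":[0,0,-0.2],"twist":0}
    - {"grip":1,"linear":[0,0,-0.2],"twist":0}
    - {"grip":1,"linear":[0,0,-0.17],"twist":0}

```text
clock: 25.25
eef_pos: [0.416, 0.0539, 0.09]
tool_rot: [0.48, -0.509, 0.518, -0.492]
ft_force: [-0.2, -0.1, 0.6]
grip_width: 0.0001
```

```bash
python3 -c "
from h import *
go(C(-.252,0.0,.045),np.degrees(yaw))
jar()"
```

```text
TIP [0.4152 0.0538 0.132 ] chest [-0.2617 -0.0011  0.132 ]
t 25.25 pos [0.416  0.0539 0.09  ] chest [-0.2608 -0.001   0.09  ] ang -3.2 y [ 0.02   0.002 -1.   ] F [-0.2 -0.1  0.6] w 0.0001 j [ 0.13  0.15 -0.4   1.   -0.    1.76]
units [-0.004  0.436  0.04 ] rows 1.7 twist 0.0005
jar 1197 [ 0.511  -0.1399] 0.0504 chest [-0.155  -0.1891]
```

>>> move_arm:
  increments:
    - {"grip":1,"linear":[0,0.15,0],"twist":0}
    - {"grip":1,"linear":[0,0.17,0],"twist":0}
    - {"grip":1,"linear":[0,0.1,0],"twist":0}
    - {"grip":1,"linear":[0,0,0],"twist":0}
    - {"grip":1,"linear":[0,0,0.06],"twist":0}

```text
clock: 25.8
eef_pos: [0.4104, 0.0522, -0.0041]
tool_rot: [-0.487, 0.514, -0.512, 0.486]
ft_force: [0.5, 0.5, -0.5]
grip_width: -0.0
```

>>> move_arm:
  increments:
    - {"grip":1,"linear":[0,0,0.07],"twist":0}
    - {"grip":1,"linear":[0,0,0.07],"twist":0}
    - {"grip":1,"linear":[0,0,0.09],"twist":0}
    - {"grip":1,"linear":[0,0,0.1],"twist":0}
    - {"grip":1,"linear":[0,0,0.1],"twist":0}

```text
clock: 26.3
eef_pos: [0.4998, 0.0473, -0.0032]
tool_rot: [-0.488, 0.515, -0.511, 0.485]
ft_force: [-3.6, 1.1, -0.5]
grip_width: -0.0001
```

```bash
python3 -c "
from h import *
go(C(-.06,0.0,.045),np.degrees(yaw))"
```

```text
TIP [0.5001 0.0473 0.0388] chest [-0.1765 -0.0027  0.0388]
t 26.3 pos [ 0.4998  0.0473 -0.0032] chest [-0.1769 -0.0027 -0.0032] ang -3.05 y [-0.008  0.001 -1.   ] F [-3.6  1.1 -0.5] w -0.0001 j [ 0.09  0.43 -0.29  0.86  0.    1.72]
units [-0.011 -0.036  0.582] rows 2.3 twist 0.0018
```

>>> move_arm:
  increments:
    - {"grip":1,"linear":[0,-0.007,0.1],"twist":0}
    - {"grip":1,"linear":[0,-0.007,0.1],"twist":0}
    - {"grip":1,"linear":[0,-0.007,0.1],"twist":0}
    - {"grip":1,"linear":[0,-0.007,0.1],"twist":0}
    - {"grip":1,"linear":[0,-0.007,0.08],"twist":0}

```text
clock: 26.8
eef_pos: [0.5977, 0.0416, 0.0019]
tool_rot: [-0.491, 0.518, -0.508, 0.482]
ft_force: [-1.8, -0.4, -1.3]
grip_width: -0.0
```

>>> move_arm:
  increments:
    - {"grip":1,"linear":[0,0,0.05],"twist":0}
    - {"grip":1,"linear":[0,0,0.04],"twist":0}
    - {"grip":1,"linear":[0,0,0.03],"twist":0}
    - {"grip":1,"linear":[0,0,0.03],"twist":0}
    - {"grip":1,"linear":[0,0,0.03],"twist":0}

```text
clock: 27.3
eef_pos: [0.6125, 0.0408, 0.0026]
tool_rot: [-0.503, 0.531, -0.494, 0.47]
ft_force: [-18.5, 0.9, 12.3]
grip_width: -0.0004
```

```bash
python3 -c "
from h import *
go(C(-.06,0.0,.045),np.degrees(yaw))"
```

```text
TIP [0.6154 0.0405 0.0445] chest [-0.061  -0.0029  0.0445]
t 27.3 pos [0.6125 0.0408 0.0026] chest [-0.064  -0.0029  0.0026] ang -2.98 y [-0.07   0.006 -0.998] F [-18.5   0.9  12.3] w -0.0004 j [0.06 0.66 0.13 1.12 0.01 1.68]
units [-0.015 -0.003  0.005] rows 0.1 twist 0.0024
```

Drawer is against its closed stop (−18 N at the same place as before). Back off and check.

>>> move_arm:
  increments:
    - {"grip":1,"linear":[0,0,-0.05],"twist":0}
    - {"grip":1,"linear":[0,0,-0.15],"twist":0}
    - {"grip":1,"linear":[0,0,-0.2],"twist":0}
    - {"grip":1,"linear":[0,-0.2,-0.2],"twist":0}
    - {"grip":1,"linear":[0,-0.2,-0.2],"twist":0}

```text
clock: 27.8
eef_pos: [0.4685, 0.0475, 0.084]
tool_rot: [-0.503, 0.532, -0.494, 0.469]
ft_force: [1.1, 0.1, 1.1]
grip_width: -0.0001
```

>>> move_arm:
  increments:
    - {"grip":1,"linear":[0,-0.2,-0.2],"twist":0}
    - {"grip":1,"linear":[0,-0.1,-0.1],"twist":0}
    - {"grip":1,"linear":[0,0,0],"twist":0}
    - {"grip":1,"linear":[0,0,0],"twist":0}
    - {"grip":1,"linear":[0,0,0],"twist":0}

```text
clock: 28.3
eef_pos: [0.4222, 0.0504, 0.1533]
tool_rot: [-0.498, 0.528, -0.498, 0.474]
ft_force: [0.4, -0.4, -0.3]
grip_width: 0.0
```

```bash
python3 -c "
from h import *
go(C(-.06,0.0,.045)); a=jar(); a,w=cloud('top')
P=np.stack([(w[...,0]-O[0])*cx[0]+(w[...,1]-O[1])*cx[1],(w[...,0]-O[0])*cy[0]+(w[...,1]-O[1])*cy[1],w[...,2]],-1)
b=(abs(P[...,2]-.079)<.004)&(P[...,0]<.03)&(P[...,0]>-.19)&(abs(P[...,1])<.1); print('front board',b.sum(),np.percentile(P[b],[2,50,98],axis=0).round(4).tolist())
p=w[180:225,365:420].reshape(-1,3); p=p[(p[:,2]>.06)&(p[:,2]<.085)]; print('plant',np.round(cv2.minAreaRect(np.float32(p[:,:2])*1000)[0],1))
cv2.imwrite('pics/t12.png',a)
z=np.load('c0.npz'); print('was'); w=z['w']; P=np.stack([(w[...,0]-O[0])*cx[0]+(w[...,1]-O[1])*cx[1],(w[...,0]-O[0])*cy[0]+(w[...,1]-O[1])*cy[1],w[...,2]],-1)
b=(abs(P[...,2]-.079)<.004)&(P[...,0]<.03)&(P[...,0]>-.05)&(abs(P[...,1])<.1); print(np.percentile(P[b],[2,50,98],axis=0).round(4).tolist())
"
```

```text
TIP [0.4245 0.0501 0.1953] chest [-0.2521 -0.0042  0.1953]
t 28.3 pos [0.4222 0.0504 0.1533] chest [-0.2544 -0.004   0.1533] ang -3.05 y [-0.054  0.008 -0.999] F [ 0.4 -0.4 -0.3] w 0.0 j [ 0.11  0.16 -0.21  1.25  0.01  1.73]
units [-0.014  0.698  1.   ] rows 4.0 twist None
jar 1192 [ 0.5108 -0.1396] 0.0502 chest [-0.1552 -0.1888]
front board 453 [[-0.0008, -0.0956, 0.0758], [0.0062, 0.0006, 0.0791], [0.0141, 0.0969, 0.0823]]
plant [ 570.9 -387. ]
was
[[-0.0081, -0.0961, 0.0763], [-0.0011, -0.0022, 0.0793], [0.0064, 0.0958, 0.0823]]
```

View pics/t12.png

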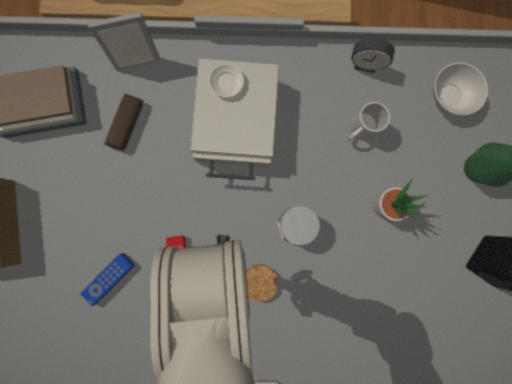

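The drawer front sits at chest x ≈ 0 and is shut. The jar is upright at (299,226) and the plant hasn't moved. Handing in.

```bash
python3 -c "
from workcell import bot
print(bot.job_done())"
```

```text
the job is handed in; nothing more can be done
None
```

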